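Start up the pneumatics trainer

ROBOT

A 7-joint arm with a two-finger parallel gripper is mounted at the origin on the work surface. World frame = base frame: x ahead of the robot, y to its left, z up, the work surface at z = 0. Lengths are in mm, angles in rad, forces in N, time in s.
With the tool pointing down it reaches from about 425 to 825 mm from the base axis. Payload 3.6 kg.
Tool frame: the origin (TCP) lies between the finger pads; the fingertips stand 11 mm ahead of it and the grasp point (between the pads) lies 8 mm behind it; z points along the fingers, y is the line along which they close (so a half turn about z gives the same grasp; the last joint's range is limited). The gripper opens to 85 mm and grips with 20 to 120 N. Pads are 22 mm wide; open, the fingers measure 114 mm over their backs; the gripper's body (76 mm by 85 mm) begins 54 mm behind the grasp point. The pads swing forward as they close: fully open they stand 13 mm farther back than shut.
Start: joints at [1.23, 0.615, -0.013, 1.423, 0.008, 1.103, -0.04], TCP at [201.268, -618.025, 242.297] pointing down, gripper open.
Joint ranges: [-3.12, 3.12], [-0.3, 2.06], [-1.34, 1.32], [0.26, 2.42], [-1.36, 4.5], [0.01, 1.98], [-2.84, 2.84]. Speed limits (rad/s): [2.79, 2.79, 3.14, 3.14, 3.14, 3.14, 3.14].

INTERFACE

Orientations are given as a unit quaternion [x, y, z, w].
In Python, from plant import env gives the robot as it stands.
- The arm moves only by the tool send_rows, never from a script. Its argument "moves" is a list of rows, each a list of 7 numbers: the finger opening in mm, from 0 to 85.4, then the shift along the tool's x, y, z in mm, then the turn, a rotation vector about the tool's x, y, z in degrees. A call has 1 to 5 rows; each row shifts and turns the commanded pose from where the row before left it, along the tool's axes as they then stand; what a row does not reach is not made up. A row lasts 1/12 s, in which the tool goes at most 41.7 mm and 7.16 degrees, less where a joint would pass 70% of its speed; a pose out of reach is approached as far as the arm can. A call with a gripper value outside its range is refused whole. The fingers move at their own pace and stop on an object; "squeeze" is the grip in N (left out, the last holds). Time passes only in rows, so rows that do not move let the fingers close. It gives the time, the measured TCP pose, the force, the opening and the grip force at its end, in the units of the state.
- env.read_state(): the state, without advancing time (a new reading comes with each control period).
- env.get_image(name): name is "scene" or "side" or "wrist"; returns the picture (480x640x3 uint8, red, green, blue); there is no depth.
- env.camera_model(name): a dict with "fx", "fy", "cx", "cy" (pixels), "R" (3x3) and "t" (3): a world point X has camera coordinates R X + t; the wrist camera has in their place "tool_from_camera" (4x4, takes a point from camera to tool coordinates, whose origin is the TCP and whose axes are the flange's). Camera axes: x right, y down, z forward; pixel columns grow to the right and rows downward; lengths in mm; the calibration is good to about 2 mm. A picture is of the moment at which its call begins: read the wrist's pose just before it. camera_model takes no time and is no camera call.
- env.finish_job(): hands the job in; it is judged then, once.
The state is a dict: "time_s": time; "qpos": joint angles; "joint_velocities": joint speeds; "tau": joint torques, N m; "eef_pos": TCP position; "tool_rot": TCP orientation; "contact_force": force on the tool from outside, world axes, zero at the start; "ft_torque": the same for the moment, N m; "gripper_width": opening from 0.0 (shut) to 1.0 (fully open); "grip_force": force on a finger pad.
Only numpy, scipy, OpenCV 4.12 (cv2) and the standard library are available. Lean on these libraries where they do the work, as an engineer would, in place of code of your own. Each camera call takes 0.05 s, during which the arm holds its last target. There are 200 camera calls.

TASK

Start up the pneumatics trainer: press the blue air-supply button until it snaps down and stays down, and after that press the green start button until it too snaps down and stays down. Do not press the red or the yellow button; leave both up.

Things in the scene. Friction and masses are not known exactly. Their poses are not given: they have to be found in the camera images.
- supply_top (a point): Air-supply button, press first: centre of the top of a BLUE mushroom button, 38 mm wide, flat over its middle 28 mm. The point moves with the button: 85 mm above the table when up, 75 mm when latched. Press straight down: peak force about 8 N 1 to 2 mm down, falling to zero at 5 mm, where it snaps, runs on to its hard stop at 10 mm and stays; let go sooner, it springs back.
- start_top (a point): Start button, press second: centre of the top of a GREEN mushroom button, same size, heights and action as the blue one; pressing to about 8 mm below its start is enough. An orange 10 mm pin 42 mm behind each button (valve's +x) rises 10 mm as the button goes down to show it has acted; its tip stays under 70 mm above the table.
- stop_top (a point): Stop button, leave up: centre of the top of a RED mushroom button, same size, heights and action as the blue one. Each button sits on its own fixed valve, a black block 84 x 60 x 40 mm with a steel collar under the button, on a 12 mm thick slotted aluminium plate lying on the table.
- reset_top (a point): Reset button, leave up: centre of the top of a YELLOW mushroom button, same size, heights and action as the blue one. The four valves differ only in button colour and stand side by side in any order, at least 140 mm between button centres, each turned up to 20 degrees.

How it is judged:
By the outcome, as a careful person would: the job done as asked, in the order asked, and still so for the second after the job is handed in, with the robot touching nothing.
It also fails if it takes over 35 s, if anything falls off the work surface, if the arm or the gripper's body presses on something with over 40 N, if the wrist force passes 120 N, or if a joint passes its speed limit or range.

## Working session

There is one attempt and no reset: what is moved stays moved. The work goes in short steps, Python scripts to look and compute and a tool call to move; the robot and the scene stay as the last step left them, time stands still between calls to the robot, and variables do not carry over. Pictures are saved under pics/ and viewed, at most 10 in all, crops included, and the job is handed in when it is done.

Besides the shell and the picture viewer there is one more tool, called after "Emit:" by a JSON object that holds its "method" and its "body". send_rows: Moves the arm, as the interface text tells. Its arguments: {"type":"object","properties":{"moves":{"type":"array"},"squeeze":{"type":"number"}},"required":["moves"]}

```bash
mkdir -p pics
python3 - <<'E'
from plant import env
import cv2,numpy as np
s=env.read_state();print(s)
for n in("scene","side"):
    cv2.imwrite(f"pics/{n}0.png",env.get_image(n)[:,:,::-1]);m=env.camera_model(n);print(n,m, -np.array(m["R"]).T@np.array(m["t"]))
print(env.camera_model("wrist"))
E
```

```text
{'time_s': 0.0, 'qpos': array([ 1.22950568,  0.61594923, -0.01263533,  1.42490438,  0.00807956,
        1.10340711, -0.04040961]), 'joint_velocities': array([ 0.00050109,  0.00051146,  0.00047013,  0.00072765, -0.00186728,
       -0.00035813,  0.00019778]), 'tau': array([-2.31673894e-04, -4.69215488e+01,  2.58928863e-01, -1.71032667e+01,
        9.93026159e-03,  9.65678279e-03, -8.55135568e-06]), 'eef_pos': array([ 201.04551731, -617.34694394,  241.1167591 ]), 'tool_rot': array([ 9.87633105e-01,  1.56777345e-01, -2.09969747e-04, -1.29238524e-03]), 'contact_force': array([ 0.37449245,  0.65106001, -0.96868359]), 'ft_torque': array([ 0.0362046 , -0.01463508, -0.03384507]), 'grip_force': 0.0, 'gripper_width': 0.9990704008616317}
scene {'fx': 493.07306622268476, 'fy': 493.07306622268476, 'cx': 323.42701571373544, 'cy': 242.90748385867838, 'R': array([[ 0.40305762,  0.91517031,  0.00280252],
       [ 0.68185249, -0.29825484, -0.66792307],
       [-0.6104275 ,  0.27112239, -0.74422504]]), 't': array([-227.68852039, -287.30837857, 1425.92926237])} [1158.09996129 -263.91868926  869.95047739]
side {'fx': 619.236036985849, 'fy': 619.236036985849, 'cx': 314.7155166248504, 'cy': 234.37013564812722, 'R': array([[-0.65567302, -0.75502961, -0.00481463],
       [-0.44851353,  0.39460613, -0.80194864],
       [ 0.60739485, -0.52365666, -0.59737359]]), 't': array([368.56510251, 351.59949744, 799.86795885])} [-86.48035042 558.39042978 761.55923598]
{'fx': 347.8343518687926, 'fy': 347.8343518687926, 'cx': 319.68005912327146, 'cy': 243.56477661852148, 'tool_from_camera': array([[-4.30219924e-04, -9.61856231e-01, -2.73555124e-01,
         6.96726790e+01],
       [ 9.99999833e-01, -3.08338590e-04, -4.88539407e-04,
         7.75371220e-01],
       [ 3.85557072e-04, -2.73555288e-01,  9.61856203e-01,
        -1.30772310e+02],
       [ 0.00000000e+00,  0.00000000e+00,  0.00000000e+00,
         1.00000000e+00]])}
```

View pics/scene0.png

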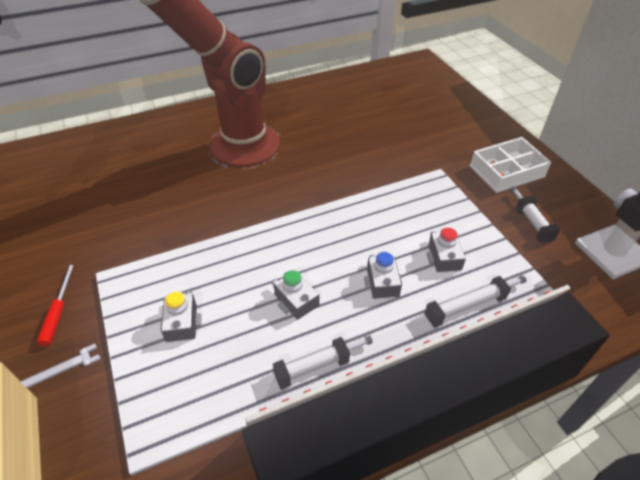

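View pics/side0.png

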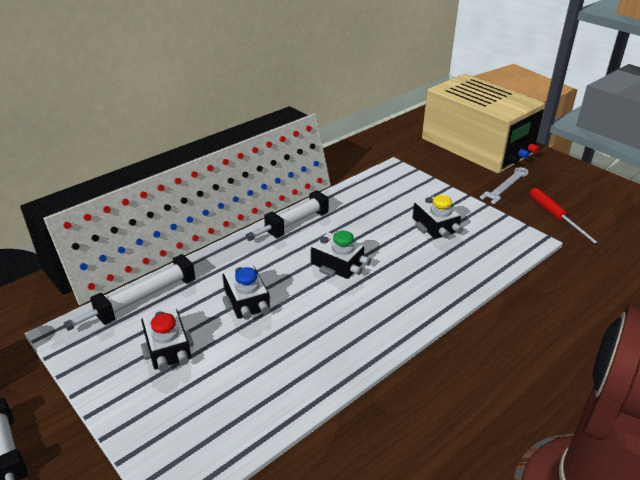

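The scene view shows yellow (176,299), green (292,278), blue (385,259) and red (448,234). In the side view they are at red (163,323), blue (246,275), green (343,239) and yellow (442,202). The arm is clear of all the valves. Next I'll segment the caps and intersect their rays with the cap plane.

```bash
cat > h.py <<'E'
import cv2,numpy as np
from scipy.spatial.transform import Rotation as Rn
H={"blue":(105,125),"green":(60,85),"yellow":(22,34),"red":(0,8)}
def cap(img,c,guess,r=22):
    """centroid of the coloured cap nearest the guess"""
    hsv=cv2.cvtColor(img,cv2.COLOR_RGB2HSV);lo,hi=H[c]
    m=cv2.inRange(hsv,(lo,110,60),(hi,255,255))
    n,l,st,ce=cv2.connectedComponentsWithStats(m)
    k=[i for i in range(1,n) if st[i,4]>40 and np.hypot(*(ce[i]-guess))<r]
    i=max(k,key=lambda i:st[i,4]); return ce[i],st[i]
def ray(m,uv,z,R=None,t=None):
    d=np.array([(uv[0]-m["cx"])/m["fx"],(uv[1]-m["cy"])/m["fy"],1])
    R=m["R"].T if R is None else R; o=-m["R"].T@m["t"] if t is None else t
    d=R@d; return o+d*(z-o[2])/d[2]
E
python3 - <<'E'
from plant import env
from h import *
G={"scene":dict(yellow=(176,299),green=(292,278),blue=(385,259),red=(448,234)),"side":dict(red=(163,323),blue=(246,275),green=(343,239),yellow=(442,202))}
s=env.read_state();p=s["eef_pos"];R=Rn.from_quat(s["tool_rot"]).as_matrix()
print(R.round(3))
for n in G:
    im=cv2.imread(f"pics/{n}0.png")[:,:,::-1].copy();m=env.camera_model(n)
    for c in G[n]:
        uv,st=cap(im,c,G[n][c]);X=ray(m,uv,81);print(n,c,uv.round(1),st[2:],X.round(1),"tool shift",(R.T@(X-p)).round(0))
E
```

```text
[[ 0.951  0.31  -0.001]
 [ 0.31  -0.951  0.002]
 [-0.    -0.002 -1.   ]]
scene yellow [174.6 299.3] [ 18  16 232] [ 529.8 -301.5   81. ] tool shift [ 410. -198.  161.]
scene green [292.2 277.2] [ 15  13 152] [571.  -71.9  81. ] tool shift [ 521. -404.  161.]
scene blue [384.4 258.7] [ 16  13 166] [602.8 122.5  81. ] tool shift [ 611. -579.  162.]
scene red [449.  233.3] [ 15  12 125] [595.4 286.9  81. ] tool shift [ 655. -737.  162.]
side red [162.7 322.7] [ 25  21 379] [588.  288.3  81. ] tool shift [ 648. -741.  162.]
side blue [245.6 275.7] [ 22  19 323] [594.4 126.2  81. ] tool shift [ 604. -585.  162.]
side green [342.9 238.1] [ 19  16 248] [562.8 -69.3  81. ] tool shift [ 514. -409.  161.]
side yellow [441.6 201.6] [ 20  15 226] [ 521.6 -297.6   81. ] tool shift [ 404. -204.  161.]
```

The two views agree to under a centimetre: blue is near (599,124) and green near (567,-71). I'll close the fingers and travel high towards blue.

Emit:
{"method": "send_rows", "body": {"moves": [[0, 28, -27, 0, 0, 0, 0], [0, 28, -27, 0, 0, 0, 0], [0, 28, -27, 0, 0, 0, 0], [0, 28, -27, 0, 0, 0, 0], [0, 28, -27, 0, 0, 0, 0]], "squeeze": 20}}

```text
time_s: 0.52
eef_pos: [292.9, -444.3, 241.9]
tool_rot: [0.988, 0.157, -0.0, -0.0]
contact_force: [0.8, 0.5, 0.5]
gripper_width: 0.298
grip_force: 0.0
```

Emit:
{"method": "send_rows", "body": {"moves": [[0, 28, -27, 0, 0, 0, 0], [0, 28, -27, 0, 0, 0, 0], [0, 28, -27, 0, 0, 0, 0], [0, 28, -27, 0, 0, 0, 0], [0, 28, -27, 0, 0, 0, 0]]}}

```text
time_s: 0.93
eef_pos: [384.2, -272.7, 242.2]
tool_rot: [0.988, 0.157, -0.0, -0.0]
contact_force: [0.8, 0.8, 0.3]
gripper_width: 0.002
grip_force: 0.0
```

Emit:
{"method": "send_rows", "body": {"moves": [[0, 28, -27, 0, 0, 0, 0], [0, 28, -27, 0, 0, 0, 0], [0, 28, -27, 0, 0, 0, 0], [0, 28, -27, 0, 0, 0, 0], [0, 28, -27, 0, 0, 0, 0]]}}

```text
time_s: 1.35
eef_pos: [475.5, -101.1, 242.2]
tool_rot: [0.988, 0.157, -0.0, -0.0]
contact_force: [1.1, -1.2, 0.3]
gripper_width: -0.001
grip_force: 0.0
```

Emit:
{"method": "send_rows", "body": {"moves": [[0, 28, -27, 0, 0, 0, 0], [0, 28, -27, 0, 0, 0, 0], [0, 28, -27, 0, 0, 0, 0], [0, 28, -27, 0, 0, 0, 0], [0, 28, -27, 0, 0, 0, 0]]}}

```text
time_s: 1.77
eef_pos: [566.8, 70.6, 242.0]
tool_rot: [0.988, 0.157, -0.0, 0.0]
contact_force: [0.6, -0.4, 0.0]
gripper_width: -0.002
grip_force: 0.0
```

Emit:
{"method": "send_rows", "body": {"moves": [[0, 24, -21, 20, 0, 0, 0], [0, 23, -21, 20, 0, 0, 0], [0, 0, 0, 0, 0, 0, 0], [0, 0, 0, 0, 0, 0, 0], [0, 0, 0, 0, 0, 0, 0]]}}

```text
time_s: 2.18
eef_pos: [597.9, 122.2, 201.9]
tool_rot: [0.988, 0.156, -0.001, 0.001]
contact_force: [-0.5, 0.2, 0.1]
gripper_width: 0.002
grip_force: 0.0
```

Run:
```python
from plant import env
import cv2
s=env.read_state();print(s["eef_pos"],s["joint_velocities"].round(3))
cv2.imwrite("pics/w1.png",env.get_image("wrist")[:,:,::-1])
```

```text
[597.90892091 122.23688996 201.89533407] [ 0.022 -0.03   0.017 -0.001 -0.001 -0.002 -0.001]
```

View pics/w1.png

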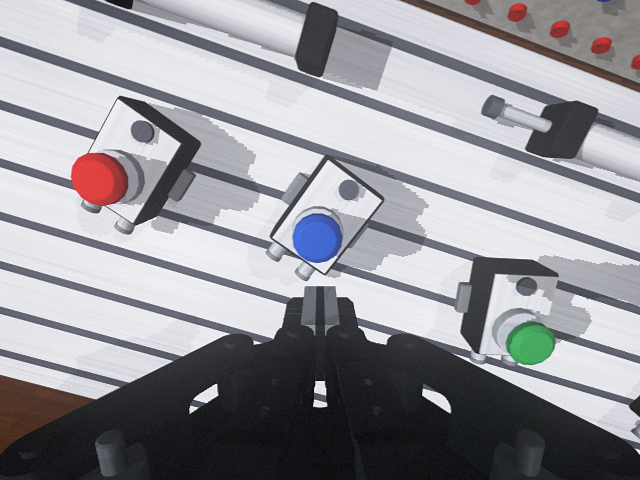

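The wrist view shows blue at (317,238) and green at (530,343), both unobscured. The shut fingertips are at about (320,290).

Run:
```python
from plant import env
from h import *
s=env.read_state();p=s["eef_pos"];R=Rn.from_quat(s["tool_rot"]).as_matrix();m=env.camera_model("wrist");T=m["tool_from_camera"]
im=cv2.imread("pics/w1.png")[:,:,::-1].copy()
for c,g in dict(blue=(317,238),green=(530,343),red=(99,178)).items():
    uv,st=cap(im,c,g);X=ray(m,uv,83,R@T[:3,:3],p+R@T[:3,3]);print(c,uv,st,X.round(1),"shift",(R.T@(X-p)).round(1))
print(p)
```

```text
blue [316.90933192 237.81018028] [ 293  214   49   49 1886] [600.6 123.5  83. ] shift [  2.9  -1.4 119.7]
green [530.13371356 343.23003802] [ 506  322   49   43 1578] [569.2 -69.1  83. ] shift [-86.2 172.2 119.9]
red [ 96.34564498 178.63671444] [  71  153   57   53 1814] [593.9 285.9  83. ] shift [  46.5 -158.   119.4]
[598.22132724 121.46888101 202.65515938]
```

The wrist fix agrees with the first one. I'll centre on blue, come down to about 8 mm above the cap, then press slowly.

Emit:
{"method": "send_rows", "body": {"moves": [[0, 3, -1, 25, 0, 0, 0], [0, 0, 0, 30, 0, 0, 0], [0, 0, 0, 30, 0, 0, 0], [0, 0, 0, 13, 0, 0, 0], [0, 0, 0, 0, 0, 0, 0]]}}

```text
time_s: 2.65
eef_pos: [598.5, 122.3, 101.9]
tool_rot: [0.988, 0.155, -0.003, 0.001]
contact_force: [0.3, 0.7, -0.1]
gripper_width: 0.002
grip_force: 0.0
```

Emit:
{"method": "send_rows", "body": {"moves": [[0, 0, 0, 4, 0, 0, 0], [0, 0, 0, 4, 0, 0, 0], [0, 0, 0, 3, 0, 0, 0], [0, 0, 0, 2, 0, 0, 0], [0, 0, 0, 0, 0, 0, 0]]}}

```text
time_s: 3.07
eef_pos: [602.2, 124.7, 93.6]
tool_rot: [0.988, 0.156, 0.002, 0.0]
contact_force: [-0.5, -0.6, 6.5]
gripper_width: -0.002
grip_force: 3.1
```

Emit:
{"method": "send_rows", "body": {"moves": [[0, 0, 0, 2, 0, 0, 0], [0, 0, 0, 2, 0, 0, 0], [0, 0, 0, 2, 0, 0, 0], [0, 0, 0, 2, 0, 0, 0], [0, 0, 0, 0, 0, 0, 0]]}}

```text
time_s: 3.48
eef_pos: [601.4, 125.3, 86.0]
tool_rot: [0.988, 0.157, 0.001, 0.0]
contact_force: [-4.1, -0.9, 13.8]
gripper_width: -0.001
grip_force: 6.8
```

The height of 86 mm at 13.8 N means it's on the hard stop. I'll lift, move towards green, and check that blue stayed down.

Emit:
{"method": "send_rows", "body": {"moves": [[0, 0, 0, -20, 0, 0, 0], [0, 0, 0, -40, 0, 0, 0], [0, 0, 0, -40, 0, 0, 0], [0, -18, 35, 0, 0, 0, 0], [0, -18, 35, 0, 0, 0, 0]]}}

```text
time_s: 3.9
eef_pos: [590.2, 51.1, 186.7]
tool_rot: [0.987, 0.161, 0.004, -0.001]
contact_force: [0.5, -1.2, 0.5]
gripper_width: -0.002
grip_force: 0.0
```

Emit:
{"method": "send_rows", "body": {"moves": [[0, -18, 35, 0, 0, 0, 0], [0, -18, 34, 0, 0, 0, 0], [0, -17, 34, 0, 0, 0, 0], [0, 0, 0, 0, 0, 0, 0], [0, 0, 0, 0, 0, 0, 0]]}}

```text
time_s: 4.32
eef_pos: [569.1, -70.9, 183.3]
tool_rot: [0.988, 0.153, -0.0, 0.001]
contact_force: [0.5, 0.9, -0.4]
gripper_width: 0.002
grip_force: 0.0
```

Run:
```python
from plant import env
from h import *
s=env.read_state();p=s["eef_pos"];R=Rn.from_quat(s["tool_rot"]).as_matrix();m=env.camera_model("wrist");T=m["tool_from_camera"]
im=env.get_image("wrist");cv2.imwrite("pics/w2.png",im[:,:,::-1])
uv,st=cap(im,"green",(317,238),80);X=ray(m,uv,83,R@T[:3,:3],p+R@T[:3,3]);print(uv,st,X.round(1),"shift",(R.T@(X-p)).round(1),p)
sd=env.get_image("side");cv2.imwrite("pics/side2.png",cv2.resize(sd[180:340,180:400,::-1],None,fx=3,fy=3))
ms=env.camera_model("side")
uv,st=cap(sd,"blue",(246,275));print(uv,st)
for z in(81,71):
    c=ms["R"]@[600.6,123.5,z]+ms["t"];print(z,c[:2]/c[2]*ms["fx"]+[ms["cx"],ms["cy"]])
```

```text
[318.02881272 248.90958768] [ 293  224   51   51 2013] [569.  -70.6  83. ] shift [ 1.000e-01 -5.000e-01  1.003e+02] [569.09207286 -70.89465955 183.26073422]
[246.12131148 279.85245902] [236 272  22  17 305]
81 [244.7204832  273.23292865]
71 [245.14403889 277.70897791]
```

View pics/side2.png

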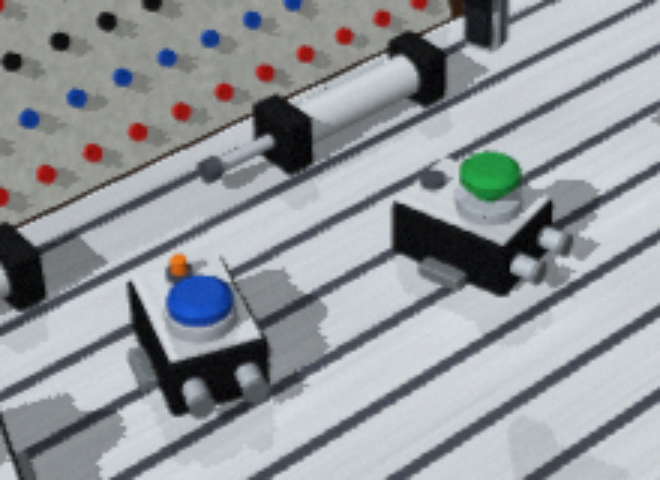

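Blue has latched. Its cap moved down from row 275.7 to 279.9, and its orange pin is up at crop pixel (178,265). Green is still up and the tool is centred over it, so I'll press it now.

Emit:
{"method": "send_rows", "body": {"moves": [[0, 0, 0, 25, 0, 0, 0], [0, 0, 0, 30, 0, 0, 0], [0, 0, 0, 24, 0, 0, 0], [0, 0, 0, 0, 0, 0, 0], [0, 0, 0, 0, 0, 0, 0]]}}

```text
time_s: 4.83
eef_pos: [569.3, -64.6, 103.5]
tool_rot: [0.987, 0.158, -0.001, -0.001]
contact_force: [-0.1, 0.1, 0.8]
gripper_width: 0.001
grip_force: 0.0
```

Emit:
{"method": "send_rows", "body": {"moves": [[0, 0, 0, 4, 0, 0, 0], [0, 0, 0, 4, 0, 0, 0], [0, 0, 0, 3, 0, 0, 0], [0, 0, 0, 2, 0, 0, 0], [0, 0, 0, 0, 0, 0, 0]]}}

```text
time_s: 5.25
eef_pos: [571.1, -66.3, 92.9]
tool_rot: [0.988, 0.157, 0.002, 0.0]
contact_force: [0.4, 0.2, 5.6]
gripper_width: 0.0
grip_force: 2.5
```

Emit:
{"method": "send_rows", "body": {"moves": [[0, 0, 0, 2, 0, 0, 0], [0, 0, 0, 2, 0, 0, 0], [0, 0, 0, 2, 0, 0, 0], [0, 0, 0, 1, 0, 0, 0], [0, 0, 0, 0, 0, 0, 0]]}}

```text
time_s: 5.67
eef_pos: [569.8, -67.0, 86.0]
tool_rot: [0.988, 0.157, 0.0, 0.0]
contact_force: [-2.7, 0.5, 12.2]
gripper_width: -0.003
grip_force: 6.0
```

Green is on its hard stop too. I'll lift off and check all four buttons.

Emit:
{"method": "send_rows", "body": {"moves": [[0, 0, 0, -20, 0, 0, 0], [0, 0, 0, -40, 0, 0, 0], [0, 0, 0, -40, 0, 0, 0], [0, 0, 0, -20, 0, 0, 0], [0, 0, 0, 0, 0, 0, 0]]}}

```text
time_s: 6.08
eef_pos: [572.8, -67.3, 209.6]
tool_rot: [0.988, 0.157, 0.005, 0.001]
contact_force: [0.1, -0.6, 0.1]
gripper_width: 0.001
grip_force: 0.0
```

Run:
```python
from plant import env
import cv2
sd=env.get_image("side");cv2.imwrite("pics/side3.png",cv2.resize(sd[170:380,120:480,::-1],None,fx=2.2,fy=2.2))
print(env.read_state()["contact_force"])
```

```text
[-0.49618434  0.1771941  -0.50546795]
```

View pics/side3.png

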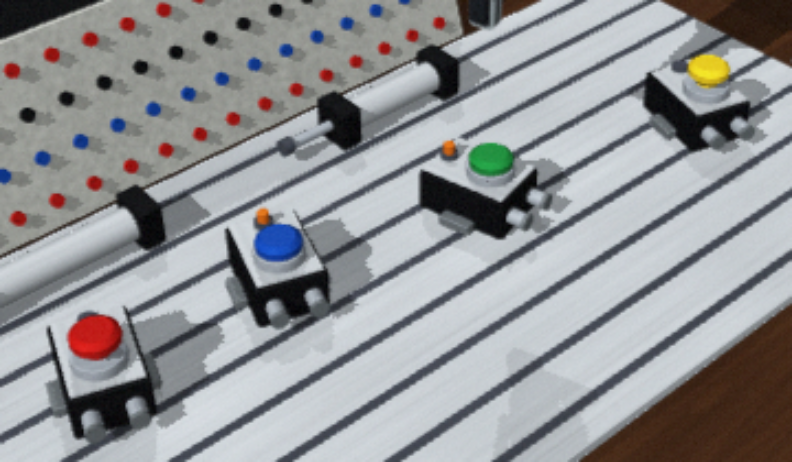

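The orange pins are up at blue (263,215) and green (449,148), and both caps are down. Red (95,338) and yellow (709,70) are still up, and the tool is clear.

```bash
python3 -c "
from plant import env
print(env.finish_job())"
```

```text
the job is handed in; nothing more can be done
None
```

The job is handed in: the blue button was pressed and latched first, then the green; red and yellow were left up, and the arm is clear, at about 6 s on the robot's clock.

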